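# Feed a rack of soldered boards past the sprung gate of the cooling chute

### The job

Send the rack of soldered circuit boards through the chute to the cooling fan: press the long paddle beside the chute down with one fingertip and keep it down so that the gate stays lifted, while the other finger pushes the rack by its upright push plate along the chute until its front is fully home against the fan. The rack only slides and is never gripped or lifted, and neither it nor its boards may touch the gate; then let the paddle up so that the gate closes behind the boards. Leave the other things on the bench where they are.

Things in the scene. Friction and masses are not known exactly. Their poses are not given: they have to be found in the camera images.
- chute: Fixed grey sheet-metal chute. Origin: on the bench under its centre line, in the gate's plane; x points along it in the push direction, y to the left of that, z up. Floor 4 mm thick, x = -270 to +114 mm; side walls at y = +-30 to +-34 mm, up to z = 16 mm. The rack slides between them.
- fan_stop (a point): Near face of the black fan housing (84 mm square, 26 mm thick) that closes the chute's far end, at x = 114 mm of the chute, 44 mm above the bench: the rack's front stops here.
- shaft (a point): Point on the gate's 8 mm hinge shaft, which runs along the chute on its right (chute y = -45 mm, z = 58 mm, x = -270 to +30 mm); this point is at x = -165 mm. Bearing posts 16 mm wide at x = -255, -35 and +20 mm, tops at z = 66 mm. Fingers working on both sides must straddle it.
- gate (a joint): Gate angle about the shaft, rad: 0 closed, 0.7 stop. Pressing the paddle (right of the shaft) lifts an arm and tongue over the chute; a spring closes it when let go (3.5 N closed to 7 N at the stop, pressed 40 mm from the shaft). The tongue clears the boards above 0.3; 0.5 is comfortable; pressing to the stop does no harm.
- paddle_mid (a point): Centre of the top of the paddle: flat aluminium plate 220 mm long (chute x = -275 to -55 mm), 48 mm wide (22 to 70 mm right of the shaft, chute y = -67 to -115 mm), top at z = 52 mm when closed. At gate angle a its top, w mm from the shaft, is at 58 - 6 cos a - w sin a mm: at w = 40, 34 mm for 0.5 rad, 28 mm for 0.7. A fingertip can slide along it.
- gate_tongue (a point): Centre of the lower edge of the gate's tongue, a steel plate 24 mm wide, 6 mm thick, hanging over the chute (y = -1 to +23 mm, z = 32 mm when closed) in the plane x = 0 from an 8 mm arm that crosses from the shaft at z = 58 mm. At the stop the arm's end is about 105 mm above the bench.
- rack: Loose aluminium rack of six green boards, about 0.4 kg, in the chute before the gate. Origin: underside, centre line, 80 mm behind its front; x forward (along the chute's x), z up. Base x = -96 to +80 mm, 54 mm wide, 6 mm thick; boards x = -20 to +80 mm, 40 mm high; bare behind them but for the push plate. Fully home: origin at chute x = 34 mm, bare part under the gate.
- rack_push (a point): Middle of the top edge of the rear face of the rack's push plate: upright, 50 mm wide, 6 mm thick, top 56 mm above the rack's underside (60 mm above the bench), rear face at x = -96 mm of the rack; pushed forwards from behind.
- dish: Pale shallow dish, 90 mm across, 16 mm high, near the paddle; to be left alone. Origin under its centre.
- spool: Solder spool, 56 mm across, 36 mm high, standing to the left of the chute (robot's side); to be left alone. Origin under its centre.
- case: Red plastic case, 190 x 70 x 50 mm, on the robot's right; to be left alone. Origin under its centre.
- driver: Screwdriver lying on the bench on the robot's right; to be left alone.
Things that resemble listed ones, but are neither listed nor needed, are in the scene too. Of the things shaped like the rack, the aluminium one is meant.

How it is judged:
By the outcome, as a careful person would: the job done as asked, in the order asked, and still so for the second after the job is handed in, with the robot touching nothing.
It also fails if it takes over 48 s, if anything falls off the work surface, if the arm or the gripper's body presses on something with over 40 N, if the wrist force passes 120 N, or if a joint passes its speed limit or range.

### The arm

A 6-joint arm with a two-finger parallel gripper is mounted at the origin on the work surface. World frame = base frame: x ahead of the robot, y to its left, z up, the work surface at z = 0. Lengths are in m, angles in rad, forces in N, time in s.
With the tool pointing down it reaches from about 0.4 to 0.925 m from the base axis. Payload 3.4 kg.
Tool frame: the origin (TCP) lies between the finger pads; the fingertips stand 17 mm ahead of it and the grasp point (between the pads) lies 2 mm behind it; z points along the fingers, y is the line along which they close (so a half turn about z gives the same grasp; the last joint's range is limited). The gripper opens to 85 mm and grips with 20 to 120 N. Pads are 22 mm wide; open, the fingers measure 114 mm over their backs; the gripper's body (76 mm by 85 mm) begins 54 mm behind the grasp point. The pads swing forward as they close: fully open they stand 13 mm farther back than shut.
Start: joints at [-1.315, 0.307, 1.506, -0, 1.328, -0.073], TCP at [0.186, -0.544, 0.248] pointing down, gripper open.
Joint ranges: [-3.12, 3.12], [-1.05, 2.28], [0.14, 2.33], [-1.42, 4.57], [0.1, 2.73], [-2.68, 2.68]. Speed limits (rad/s): [2.57, 2.57, 3.14, 3.14, 3.14, 3.14].

### API

Orientations are given as a rotation vector (axis times angle).
In Python, from station import bot, eyes gives the robot as it stands.
- The arm moves only by the tool move_arm, never from a script. Its argument "motion" is a list of rows, each an object with "fingers": the closure, from -1 (fully open) to 1 (shut); "linear": the shift along the tool's x, y, z in cm, a list of three; "roll": the turn about the tool's z in degrees. In form: [{"fingers": fingers, "linear": [dx, dy, dz], "roll": roll}, ...]. A call has 1 to 20 rows; each row shifts and turns the commanded pose from where the row before left it, along the tool's axes as they then stand; what a row does not reach is not made up. A row lasts 1/10 s, in which the tool goes at most 50 mm and 8.59 degrees, less where a joint would pass 70% of its speed; a pose out of reach is approached as far as the arm can. A call is refused whole if a number of a shift passes 5 or a number of a turn 8.59, either way. A call with a gripper value outside its range is refused whole. The fingers move at their own pace and stop on an object; "squeeze" is the grip in N (left out, the last holds). Time passes only in rows, so rows that do not move let the fingers close. It gives the time, the measured TCP pose, the force, the opening and the grip force at its end, in the units of the state.
- bot.read_state(): the state, without advancing time (a new reading comes with each control period).
- eyes.grab_frame(name): name is "side" or "top" or "wrist"; returns a dict with "color" (480x640x3 uint8, red, green, blue), "K" (3x3 intrinsics, pixels), "eye" and "rotation" of the camera in the world. Camera axes: x right, y up, looking along -z (the intrinsics and any distortion apply to the point x, -y, -z); pixel columns grow to the right and rows downward; lengths in m; the calibration is good to about 2 mm. A picture is of the moment at which its call begins. There is no depth.
- bot.job_done(): hands the job in; it is judged then, once.
The state is a dict: "time": time; "joint_pos": joint angles; "qd": joint speeds; "tau": joint torques, N m; "tool_pos": TCP position; "tool_rot": TCP orientation; "ft_force": force on the tool from outside, world axes, zero at the start; "wrist_torque": the same for the moment, N m; "width": finger opening in m; "grip_force": force on a finger pad.
Only numpy, scipy, OpenCV 4.12 (cv2) and the standard library are available. Lean on these libraries where they do the work, as an engineer would, in place of code of your own. Each camera call takes 0.05 s, during which the arm holds its last target. There are 200 camera calls.

## Working session

There is one attempt and no reset: what is moved stays moved. The work goes in short steps, Python scripts to look and compute and a tool call to move; the robot and the scene stay as the last step left them, time stands still between calls to the robot, and variables do not carry over. Pictures are saved under pics/ and viewed, at most 10 in all, crops included, and the job is handed in when it is done.

Besides the shell and the picture viewer there is one more tool, called in YAML: its name, and indented under it one key for each argument. move_arm: Moves the arm, as the interface text tells. Its arguments: {"type":"object","properties":{"motion":{"type":"array","items":{"type":"object","properties":{"fingers":{"type":"number"},"linear":{"type":"array","items":{"type":"number"}},"roll":{"type":"number"}}}},"squeeze":{"type":"number"}},"required":["motion"]}

```bash
mkdir -p pics
python3 - <<'E'
from station import bot, eyes
import cv2
s=bot.read_state(); print({k:s[k] for k in('time','tool_pos','tool_rot','width','ft_force')})
for n in('top','side'):
    f=eyes.grab_frame(n); cv2.imwrite(f'pics/{n}0.png',f['color'][:,:,::-1]); print(n,f['K'],f['eye'],f['rotation'],[k for k in f])
E
```

```text
{'time': 0.0, 'tool_pos': array([ 0.18601737, -0.54338844,  0.24739773]), 'tool_rot': array([-3.09699607e+00, -5.15364121e-01,  2.53117106e-04]), 'width': 0.08541566785630952, 'ft_force': array([0.01420299, 0.74254159, 0.51417309])}
top [[461.35122467   0.         321.75863018]
 [  0.         461.35122467 237.00127681]
 [  0.           0.           1.        ]] [ 0.42100315 -0.0616198   0.97037334] [ 0.08572461 -0.15084995 -1.58512722] ['color', 'K', 'eye', 'rotation']
side [[481.24144596   0.         319.34512437]
 [  0.         481.24144596 242.05466956]
 [  0.           0.           1.        ]] [0.31792384 0.67403215 0.61311097] [ 0.20711188 -1.32826342 -2.51927849] ['color', 'K', 'eye', 'rotation']
```

View pics/top0.png

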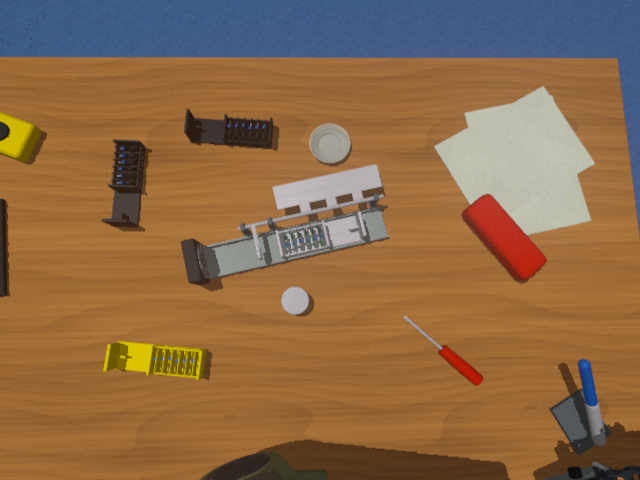

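View pics/side0.png

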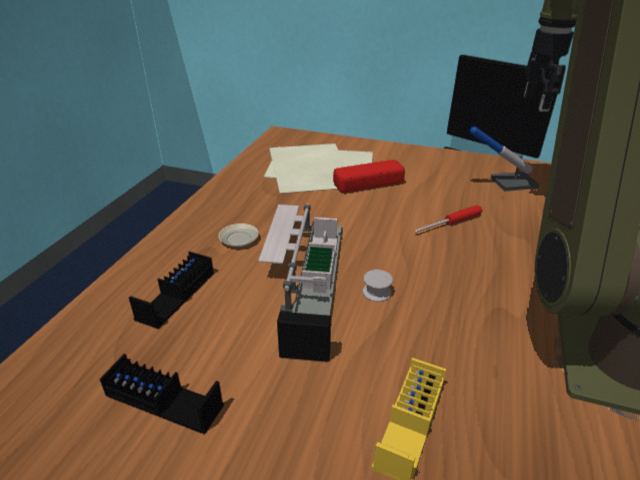

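The top view shows the chute running from about (385,225) to the fan at (195,260). The paddle is above it at (330,188), the rack is near (320,238) with its push plate at about (365,225), the gate arm is at (257,240), and the spool is at (295,300). I'll zoom in to measure.

Run:
```python
import cv2
a=cv2.imread('pics/top0.png')[150:300,175:400]
cv2.imwrite('pics/topc.png',cv2.resize(a,None,fx=3.5,fy=3.5,interpolation=cv2.INTER_CUBIC))
a=cv2.imread('pics/side0.png')[195:365,250:400]
cv2.imwrite('pics/sidec.png',cv2.resize(a,None,fx=3.5,fy=3.5,interpolation=cv2.INTER_CUBIC))
```

```text
(no output)
```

View pics/topc.png

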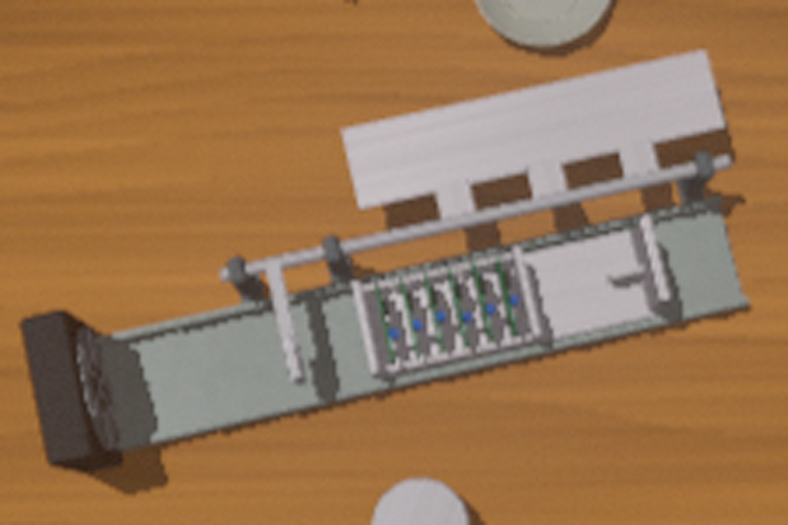

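View pics/sidec.png

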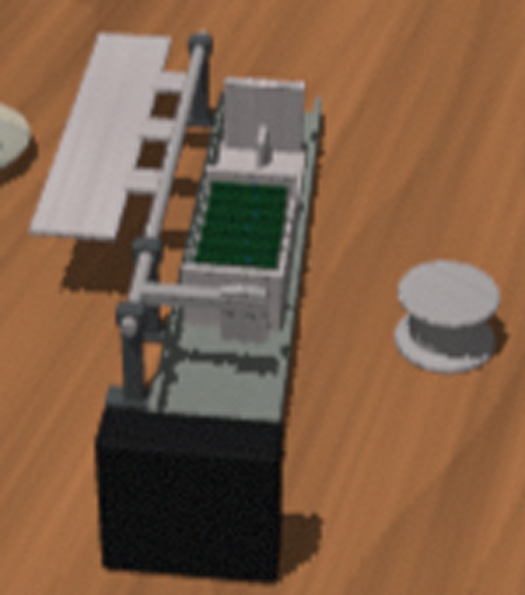

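The crop shows the paddle corners at (342,128), (706,50), (722,127) and (358,208). The push plate's top edge runs from about (645,215) to (670,300). In the side crop the paddle corners are (30,232), (113,237), (170,38) and (98,33), and the plate's rear top edge is about (226,79) to (304,82).

```bash
cat > geo.py <<'E'
import numpy as np
from scipy.spatial.transform import Rotation as R
from scipy.optimize import least_squares
C={'top':(461.35122467,321.75863018,237.00127681,[0.42100315,-0.0616198,0.97037334],[0.08572461,-0.15084995,-1.58512722]),
'side':(481.24144596,319.34512437,242.05466956,[0.31792384,0.67403215,0.61311097],[0.20711188,-1.32826342,-2.51927849])}
def proj(n,P):
    f,cx,cy,e,r=C[n]; p=(np.atleast_2d(P)-e)@R.from_rotvec(r).as_matrix()
    return np.c_[cx+f*p[:,0]/-p[:,2], cy+f*-p[:,1]/-p[:,2]]
def ray(n,uv,z):
    f,cx,cy,e,r=C[n]; d=R.from_rotvec(r).apply([(uv[0]-cx)/f,-(uv[1]-cy)/f,-1]); e=np.array(e)
    return e+d*(z-e[2])/d[2]
OFF={'top':(175,150),'side':(250,195)}
def full(n,c): return (np.array(c,float)+.5)/3.5-.5+OFF[n]
def c2w(q,P):
    P=np.atleast_2d(P); c,s=np.cos(q[2]),np.sin(q[2])
    return np.c_[q[0]+c*P[:,0]-s*P[:,1], q[1]+s*P[:,0]+c*P[:,1], P[:,2]]
def w2c(q,P):
    P=np.atleast_2d(P); c,s=np.cos(q[2]),np.sin(q[2]); d=P[:,:2]-q[:2]
    return np.c_[c*d[:,0]+s*d[:,1], -s*d[:,0]+c*d[:,1], P[:,2]]
E
python3 - <<'E'
from geo import *
np.set_printoptions(precision=4,suppress=True)
pad=[(-.055,-.115,.052),(-.275,-.115,.052),(-.275,-.067,.052),(-.055,-.067,.052)]
obs={'top':(pad+[(-.27,-.045,.058),(.03,-.045,.058),(-.27,.034,.0)],[(342,128),(706,50),(722,127),(358,208),(733,160),(222,275),(748,307)]),
'side':(pad,[(30,232),(98,33),(170,38),(113,237)])}
def f(q,v=('top','side')): return np.concatenate([(proj(n,c2w(q,np.array(obs[n][0])))-full(n,obs[n][1])).ravel() for n in v])
for v in(('top',),('side',),('top','side')):
    s=least_squares(f,[.5,.05,1.7],args=(v,)); print(v,s.x,np.round(s.fun,1))
q=s.x
for n,pts in(('top',[(652,215),(675,297)]),('side',[(226,79),(304,82)])):
    for p in pts: print(n,'plate',w2c(q,ray(n,full(n,p),.060)))
print('boards front top',[w2c(q,ray('top',full('top',p),.044)) for p in((355,284),(378,374))])
for nm,uv,z in(('dish',(330,144),.008),('spool',(295,301),.036)):
    w=ray('top',uv,z); print(nm,w,w2c(q,w))
print(c2w(q,[(-.165,-.045,.058),(-.165,-.091,.052),(0,0,0),(.114,0,.044)]))
E
```

```text
('top',) [0.5413 0.0268 1.7836] [ 0.1  0.3 -0.  -0.2  1.2 -0.3  0.7 -0.1 -1.1  0.3  0.   0.  -0.8 -0.2]
('side',) [0.5415 0.0253 1.787 ] [-0.3 -0.3  0.   0.3 -0.1  0.1  0.3 -0.1]
('top', 'side') [0.5413 0.0266 1.7843] [ 0.2  0.3  0.  -0.3  1.2 -0.3  0.7 -0.1 -1.1  0.2  0.1  0.  -0.8 -0.2
 -0.4 -0.   0.2  0.6  0.1  0.4  0.2  0.3]
top plate [[-0.2177 -0.0235  0.06  ]]
top plate [[-0.2188  0.026   0.06  ]]
side plate [[-0.2164 -0.0232  0.06  ]]
side plate [[-0.2185  0.0257  0.06  ]]
boards front top [array([[-0.042 , -0.0255,  0.044 ]]), array([[-0.0434,  0.0287,  0.044 ]])]
dish [ 0.7712 -0.1253  0.008 ] [[-0.1971 -0.1924  0.008 ]]
spool [ 0.4333 -0.0455  0.036 ] [[-0.0476  0.1208  0.036 ]]
[[ 0.6203 -0.1251  0.058 ]
 [ 0.6652 -0.1154  0.052 ]
 [ 0.5413  0.0266  0.    ]
 [ 0.5172  0.138   0.044 ]]
```

The two views agree on the chute pose to about 1 mm. The rack has to travel about 156 mm. Next I'll work out the roll and the shifts.

```bash
cat >> geo.py <<'E'
Q=np.array([.5413,.0266,1.7843])
def report(tgt=None):
    from station import bot
    s=bot.read_state(); M=R.from_rotvec(s['tool_rot']).as_matrix(); p=s['tool_pos']
    np.set_printoptions(precision=4,suppress=True)
    print('t',s['time'],'tcp chute',w2c(Q,p)[0],'w',s['width'],'F',s['ft_force'],'T',s['wrist_torque'],'j',s['joint_pos'])
    cy=np.array([-np.sin(Q[2]),np.cos(Q[2]),0])
    a=np.degrees(np.arctan2(M[:,1]@[np.cos(Q[2]),np.sin(Q[2]),0],M[:,1]@cy))
    print('tool z',M[:,2],'tooly angle from chute y (ccw deg)',a,'-> roll',a,'or',a-180*np.sign(a))
    if tgt is not None:
        d=c2w(Q,tgt)[0]-p; print('shift cm now',M.T@d*100)
        for r in (a,a-180*np.sign(a)):
            print('after roll %.1f:'%r,(M@R.from_rotvec([0,0,np.radians(r)]).as_matrix()).T@d*100)
E
python3 -c "
from geo import *
report((-.243,-.048,.12))"
```

```text
t 0.1 tcp chute [-0.4818  0.468   0.2475] w 0.08535510695903943 F [0.0436 0.8429 0.6728] T [0.015  0.0226 0.0021] j [-1.3145  0.3075  1.5075  0.      1.3284 -0.0735]
tool z [-0.0005  0.0018 -1.    ] tooly angle from chute y (ccw deg) -96.66085685960172 -> roll -96.66085685960172 or 83.33914314039828
shift cm now [ 54.0203 -17.7131  12.7895]
after roll -96.7: [11.3276 55.7103 12.7895]
after roll 83.3: [-11.3276 -55.7103  12.7895]
```

move_arm:
  motion:
    - {"fingers": -1, "roll": -8.05}
    - {"fingers": -1, "roll": -8.05}
    - {"fingers": -1, "roll": -8.05}
    - {"fingers": -1, "roll": -8.05}
    - {"fingers": -1, "roll": -8.05}
    - {"fingers": -1, "roll": -8.05}
    - {"fingers": -1, "roll": -8.05}
    - {"fingers": -1, "roll": -8.05}
    - {"fingers": -1, "roll": -8.05}
    - {"fingers": -1, "roll": -8.05}
    - {"fingers": -1, "roll": -8.05}
    - {"fingers": -1, "roll": -8.05}

```text
validation failed for argument at $.mo...
```

move_arm:
  motion:
    - {"fingers": -1, "linear": [0.4, 2, 0]}
    - {"fingers": -1, "linear": [0.8, 4, 0]}
    - {"fingers": -1, "linear": [0.9, 4.4, 0]}
    - {"fingers": -1, "linear": [0.9, 4.4, 0]}
    - {"fingers": -1, "linear": [0.9, 4.4, 0]}
    - {"fingers": -1, "linear": [0.9, 4.4, 0]}
    - {"fingers": -1, "linear": [0.9, 4.4, 0]}
    - {"fingers": -1, "linear": [0.9, 4.4, 0]}
    - {"fingers": -1, "linear": [0.9, 4.4, 0]}
    - {"fingers": -1, "linear": [0.9, 4.4, 0]}
    - {"fingers": -1, "linear": [0.9, 4.4, 0]}
    - {"fingers": -1, "linear": [0.8, 4.1, 0]}
    - {"fingers": -1, "linear": [0.7, 4, 0]}
    - {"fingers": -1, "linear": [0.4, 2, 0]}
    - {"fingers": -1, "linear": [0, 0, 0]}
    - {"fingers": -1, "linear": [0, 0, 0]}

```text
validation failed for argument at $.mo...
```

```bash
python3 -c "
from geo import *
report((-.243,-.048,.10))"
```

```text
t 0.1 tcp chute [-0.4818  0.468   0.2475] w 0.08535510695903943 F [0.0436 0.8429 0.6728] T [0.015  0.0226 0.0021] j [-1.3145  0.3075  1.5075  0.      1.3284 -0.0735]
tool z [-0.0005  0.0018 -1.    ] tooly angle from chute y (ccw deg) -96.66085685960172 -> roll -96.66085685960172 or 83.33914314039828
shift cm now [ 54.0201 -17.7094  14.7895]
after roll -96.7: [11.324  55.7096 14.7895]
after roll 83.3: [-11.324  -55.7096  14.7895]
```

All keys are required in each row.

move_arm:
  motion:
    - {"fingers": -1, "linear": [0, 0, 0], "roll": -8.05}
    - {"fingers": -1, "linear": [0, 0, 0], "roll": -8.05}
    - {"fingers": -1, "linear": [0, 0, 0], "roll": -8.05}
    - {"fingers": -1, "linear": [0, 0, 0], "roll": -8.05}
    - {"fingers": -1, "linear": [0, 0, 0], "roll": -8.05}
    - {"fingers": -1, "linear": [0, 0, 0], "roll": -8.05}
    - {"fingers": -1, "linear": [0, 0, 0], "roll": -8.05}
    - {"fingers": -1, "linear": [0, 0, 0], "roll": -8.05}
    - {"fingers": -1, "linear": [0, 0, 0], "roll": -8.05}
    - {"fingers": -1, "linear": [0, 0, 0], "roll": -8.05}
    - {"fingers": -1, "linear": [0, 0, 0], "roll": -8.05}
    - {"fingers": -1, "linear": [0, 0, 0], "roll": -8.05}

```text
time: 1.3
tool_pos: [0.1861, -0.5436, 0.2477]
tool_rot: [-1.668, -2.661, -0.001]
ft_force: [0.1, -0.3, -1.3]
width: 0.0855
grip_force: 0.0
```

move_arm:
  motion:
    - {"fingers": -1, "linear": [0.4, 2, 0], "roll": 0}
    - {"fingers": -1, "linear": [0.8, 4, 0], "roll": 0}
    - {"fingers": -1, "linear": [0.9, 4.4, 0], "roll": 0}
    - {"fingers": -1, "linear": [0.9, 4.4, 0], "roll": 0}
    - {"fingers": -1, "linear": [0.9, 4.4, 0], "roll": 0}
    - {"fingers": -1, "linear": [0.9, 4.4, 0], "roll": 0}
    - {"fingers": -1, "linear": [0.9, 4.4, 0], "roll": 0}
    - {"fingers": -1, "linear": [0.9, 4.4, 0], "roll": 0}
    - {"fingers": -1, "linear": [0.9, 4.4, 0], "roll": 0}
    - {"fingers": -1, "linear": [0.9, 4.4, 0], "roll": 0}
    - {"fingers": -1, "linear": [0.9, 4.4, 0], "roll": 0}
    - {"fingers": -1, "linear": [0.8, 4.1, 0], "roll": 0}
    - {"fingers": -1, "linear": [0.7, 4, 0], "roll": 0}
    - {"fingers": -1, "linear": [0.4, 2, 0], "roll": 0}
    - {"fingers": -1, "linear": [0, 0, 0], "roll": 0}
    - {"fingers": -1, "linear": [0, 0, 0], "roll": 0}

```text
time: 2.9
tool_pos: [0.64, -0.2033, 0.2476]
tool_rot: [-1.675, -2.656, 0.002]
ft_force: [0.0, 0.6, 0.0]
width: 0.0854
grip_force: 0.0
```

```bash
python3 -c "
from geo import *
report((-.243,-.048,.10))"
```

```text
t 2.9 tcp chute [-0.2455 -0.0477  0.2476] w 0.08539206923326706 F [0.0494 0.5726 0.0354] T [0.0354 0.0168 0.025 ] j [-0.3699  0.443   1.2886 -0.001   1.412  -0.8154]
tool z [-0.0022 -0.0002 -1.    ] tooly angle from chute y (ccw deg) 166.6939981172407 -> roll 166.6939981172407 or -13.30600188275929
shift cm now [ 0.2307  0.1166 14.7573]
after roll 166.7: [-0.1976 -0.1665 14.7573]
after roll -13.3: [ 0.1976  0.1665 14.7573]
```

The roll sign in my helper was flipped, so I'll correct by +13.3° and then descend part way.

move_arm:
  motion:
    - {"fingers": -1, "linear": [0, 0, 0], "roll": 6.65}
    - {"fingers": -1, "linear": [0, 0, 0], "roll": 6.65}
    - {"fingers": -1, "linear": [0.1, 0, 2], "roll": 0}
    - {"fingers": -1, "linear": [0.1, 0, 3], "roll": 0}
    - {"fingers": -1, "linear": [0, 0, 3], "roll": 0}
    - {"fingers": -1, "linear": [0, 0, 3], "roll": 0}
    - {"fingers": -1, "linear": [0, 0, 2], "roll": 0}
    - {"fingers": -1, "linear": [0, 0, 1], "roll": 0}
    - {"fingers": -1, "linear": [0, 0, 0], "roll": 0}
    - {"fingers": -1, "linear": [0, 0, 0], "roll": 0}

```text
time: 3.9
tool_pos: [0.6403, -0.2022, 0.1093]
tool_rot: [1.973, 2.443, 0.0]
ft_force: [-0.8, -0.3, 0.5]
width: 0.0853
grip_force: 0.0
```

Run:
```python
from geo import *
report((-.243,-.048,.05))
from station import eyes; import cv2
f={n:eyes.grab_frame(n)['color'][:,:,::-1] for n in('wrist','side')}
a=f['side'][130:330,220:420]
cv2.imwrite('pics/m1.png',np.hstack([cv2.resize(f['wrist'],(400,300)),cv2.resize(a,(300,300))]))
```

```text
t 3.9 tcp chute [-0.2446 -0.0483  0.1093] w 0.08526400037397025 F [-0.82   -0.2701  0.502 ] T [-0.0099  0.0095  0.0307] j [-0.3686  0.5554  1.4609 -0.0002  1.1242 -0.5804]
tool z [ 0.001  -0.0006 -1.    ] tooly angle from chute y (ccw deg) -179.907267648458 -> roll -179.907267648458 or 0.0927323515419971
shift cm now [ 0.1638 -0.0375  5.9297]
after roll -179.9: [-0.1638  0.0377  5.9297]
after roll 0.1: [ 0.1638 -0.0377  5.9297]
```

View pics/m1.png

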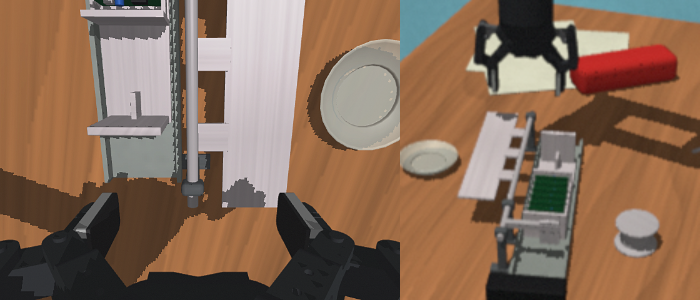

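The wrist view shows the fingers straddling the shaft, with the left one behind the push plate and the right one over the paddle's near end. Next I'll descend until I feel contact.

Run:
```python
from geo import *
from station import eyes
e=eyes.grab_frame('wrist')['eye']; print(e,w2c(Q,e))
```

```text
[ 0.62660098 -0.13387889  0.23458974] [[-0.17490916 -0.04936106  0.23458974]]
```

move_arm:
  motion:
    - {"fingers": -1, "linear": [0.1, 0, 2], "roll": 0}
    - {"fingers": -1, "linear": [0, 0, 1.4], "roll": 0}
    - {"fingers": -1, "linear": [0, 0, 0], "roll": 0}
    - {"fingers": -1, "linear": [0, 0, 0], "roll": 0}

```text
time: 4.45
tool_pos: [0.64, -0.2001, 0.0742]
tool_rot: [-1.972, -2.445, 0.0]
ft_force: [-0.1, 0.3, 0.2]
width: 0.0855
grip_force: 0.0
```

move_arm:
  motion:
    - {"fingers": -1, "linear": [0, 0, 0.5], "roll": 0}
    - {"fingers": -1, "linear": [0, 0, 0], "roll": 0}

```text
time: 4.65
tool_pos: [0.6402, -0.2003, 0.0693]
tool_rot: [1.973, 2.445, 0.0]
ft_force: [-0.2, -0.9, 0.3]
width: 0.0855
grip_force: 0.0
```

move_arm:
  motion:
    - {"fingers": -1, "linear": [0, 0, 0.5], "roll": 0}
    - {"fingers": -1, "linear": [0, 0, 0], "roll": 0}

```text
time: 4.85
tool_pos: [0.6398, -0.2001, 0.0638]
tool_rot: [-1.972, -2.444, 0.0]
ft_force: [-0.1, -0.3, -0.1]
width: 0.0856
grip_force: 0.0
```

move_arm:
  motion:
    - {"fingers": -1, "linear": [0, 0, 0.5], "roll": 0}
    - {"fingers": -1, "linear": [0, 0, 0], "roll": 0}

```text
time: 5.05
tool_pos: [0.6396, -0.2001, 0.0586]
tool_rot: [-1.972, -2.444, 0.001]
ft_force: [-0.5, 0.7, 0.3]
width: 0.0855
grip_force: 0.0
```

move_arm:
  motion:
    - {"fingers": -1, "linear": [0, 0, 0.5], "roll": 0}
    - {"fingers": -1, "linear": [0, 0, 0], "roll": 0}

```text
time: 5.25
tool_pos: [0.6403, -0.2004, 0.0541]
tool_rot: [1.973, 2.444, 0.0]
ft_force: [-1.1, -0.1, 2.8]
width: 0.0849
grip_force: 1.4
```

Contact was at a TCP height of about 0.0555, so the open tips stand about 4 mm ahead of the TCP. I'll press to about 0.6 rad, which is a TCP height of about 0.031.

move_arm:
  motion:
    - {"fingers": -1, "linear": [0, 0, 0.5], "roll": 0}
    - {"fingers": -1, "linear": [0, 0, 0.6], "roll": 0}
    - {"fingers": -1, "linear": [0, 0, 0.6], "roll": 0}
    - {"fingers": -1, "linear": [0, 0, 0.6], "roll": 0}
    - {"fingers": -1, "linear": [0, 0, 0], "roll": 0}
    - {"fingers": -1, "linear": [0, 0, 0], "roll": 0}

```text
time: 5.85
tool_pos: [0.6408, -0.2004, 0.0317]
tool_rot: [1.972, 2.444, 0.001]
ft_force: [-0.3, 0.3, 5.0]
width: 0.0855
grip_force: 2.1
```

Run:
```python
from geo import *
report((-.0735,-.048,.031))
from station import eyes; import cv2
f={n:eyes.grab_frame(n)['color'][:,:,::-1] for n in('wrist','side')}
a=f['side'][170:370,220:420]
cv2.imwrite('pics/m2.png',np.hstack([cv2.resize(f['wrist'],(400,300)),cv2.resize(a,(300,300))]))
```

```text
t 5.85 tcp chute [-0.2429 -0.0491  0.0317] w 0.08550988198170865 F [-0.2543  0.294   4.9667] T [ 0.0141 -0.147  -0.0079] j [-0.3661  0.6408  1.5273  0.0003  0.9722 -0.579 ]
tool z [ 0.0014 -0.0002 -1.    ] tooly angle from chute y (ccw deg) -179.95558808511868 -> roll -179.95558808511868 or 0.0444119148813229
shift cm now [16.9415 -0.1231  0.0582]
after roll -180.0: [-16.9414   0.1363   0.0582]
after roll 0.0: [16.9414 -0.1363  0.0582]
```

View pics/m2.png

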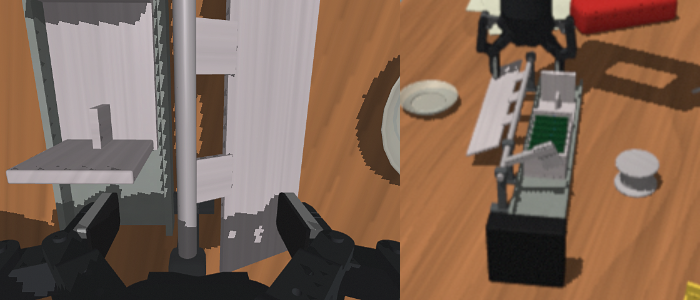

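The gate is well lifted: in the side crop its arm is raised at about (540,155). The finger is behind the push plate, so I'll start pushing steadily.

move_arm:
  motion:
    - {"fingers": -1, "linear": [0.4, 0, 0], "roll": 0}
    - {"fingers": -1, "linear": [0.3, 0, 0], "roll": 0}
    - {"fingers": -1, "linear": [0.3, 0, 0], "roll": 0}
    - {"fingers": -1, "linear": [0.4, 0, 0], "roll": 0}
    - {"fingers": -1, "linear": [0.5, 0, 0], "roll": 0}
    - {"fingers": -1, "linear": [0.6, 0, 0], "roll": 0}
    - {"fingers": -1, "linear": [0.6, 0, 0], "roll": 0}
    - {"fingers": -1, "linear": [0.6, 0, 0], "roll": 0}
    - {"fingers": -1, "linear": [0.6, 0, 0], "roll": 0}
    - {"fingers": -1, "linear": [0.6, 0, 0], "roll": 0}
    - {"fingers": -1, "linear": [0.6, 0, 0], "roll": 0}
    - {"fingers": -1, "linear": [0.4, 0, 0], "roll": 0}
    - {"fingers": -1, "linear": [0.2, 0, 0], "roll": 0}

```text
time: 7.25
tool_pos: [0.6276, -0.1407, 0.0315]
tool_rot: [1.971, 2.445, -0.0]
ft_force: [3.9, -5.5, 3.8]
width: 0.0852
grip_force: 3.1
```

Run:
```python
from geo import *
report((-.0735,-.048,.031))
from station import eyes; import cv2
f={n:eyes.grab_frame(n)['color'][:,:,::-1] for n in('wrist','side')}
a=f['side'][170:370,220:420]
cv2.imwrite('pics/m3.png',np.hstack([cv2.resize(f['wrist'],(400,300)),cv2.resize(a,(300,300))]))
```

```text
t 7.25 tcp chute [-0.1818 -0.0489  0.0315] w 0.08515438698647093 F [ 3.8547 -5.5018  3.7501] T [-0.6742 -0.6212 -0.0223] j [-0.2857  0.612   1.5959 -0.0011  0.9324 -0.4989]
tool z [ 0.001  -0.0012 -1.    ] tooly angle from chute y (ccw deg) 179.98270199650366 -> roll 179.98270199650366 or -0.017298003496335923
shift cm now [10.8266 -0.0863  0.0387]
after roll 180.0: [-10.8266   0.0831   0.0387]
after roll -0.0: [10.8266 -0.0831  0.0387]
```

View pics/m3.png

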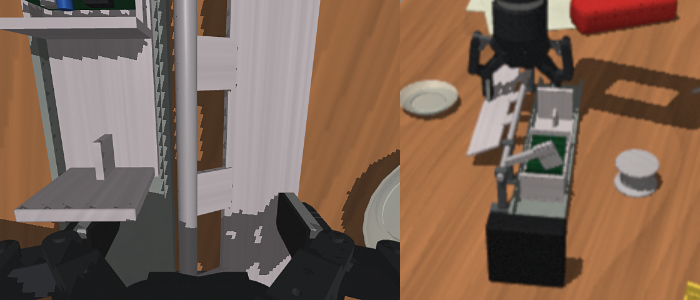

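The rack is sliding with about 6 N of push, its front is passing under the gate with good clearance, and the paddle is still down. Continuing.

move_arm:
  motion:
    - {"fingers": -1, "linear": [0.4, 0, 0], "roll": 0}
    - {"fingers": -1, "linear": [0.6, 0, 0], "roll": 0}
    - {"fingers": -1, "linear": [0.6, 0, 0], "roll": 0}
    - {"fingers": -1, "linear": [0.6, 0, 0], "roll": 0}
    - {"fingers": -1, "linear": [0.6, 0, 0], "roll": 0}
    - {"fingers": -1, "linear": [0.6, 0, 0], "roll": 0}
    - {"fingers": -1, "linear": [0.6, 0, 0], "roll": 0}
    - {"fingers": -1, "linear": [0.6, 0, 0], "roll": 0}
    - {"fingers": -1, "linear": [0.4, 0, 0], "roll": 0}

```text
time: 8.25
tool_pos: [0.6169, -0.092, 0.0315]
tool_rot: [1.971, 2.444, -0.001]
ft_force: [2.8, -4.6, 4.3]
width: 0.0854
grip_force: 3.2
```

move_arm:
  motion:
    - {"fingers": -1, "linear": [0.4, 0, 0], "roll": 0}
    - {"fingers": -1, "linear": [0.6, 0, 0], "roll": 0}
    - {"fingers": -1, "linear": [0.6, 0, 0], "roll": 0}
    - {"fingers": -1, "linear": [0.6, 0, 0], "roll": 0}
    - {"fingers": -1, "linear": [0.6, 0, 0], "roll": 0}
    - {"fingers": -1, "linear": [0.5, 0, 0], "roll": 0}
    - {"fingers": -1, "linear": [0.4, 0, 0], "roll": 0}
    - {"fingers": -1, "linear": [0.3, 0, 0], "roll": 0}
    - {"fingers": -1, "linear": [0.2, 0, 0], "roll": 0}

```text
time: 9.15
tool_pos: [0.608, -0.0511, 0.0315]
tool_rot: [1.971, 2.445, -0.001]
ft_force: [2.5, -5.7, 5.3]
width: 0.0853
grip_force: 3.3
```

Run:
```python
from geo import *
report((-.0735,-.048,.031))
```

```text
t 9.15 tcp chute [-0.0901 -0.0487  0.0315] w 0.08529449551318008 F [ 2.4573 -5.7321  5.2753] T [-0.7651 -0.6047  0.0463] j [-0.1524  0.5795  1.6738 -0.0014  0.8876 -0.3652]
tool z [ 0.0006 -0.0012 -1.    ] tooly angle from chute y (ccw deg) 179.99301838860336 -> roll 179.99301838860336 or -0.006981611396639664
shift cm now [ 1.6576 -0.0713  0.0441]
after roll 180.0: [-1.6576  0.0711  0.0441]
after roll -0.0: [ 1.6576 -0.0711  0.0441]
```

move_arm:
  motion:
    - {"fingers": -1, "linear": [0.3, 0, 0], "roll": 0}
    - {"fingers": -1, "linear": [0.3, 0, 0], "roll": 0}
    - {"fingers": -1, "linear": [0.3, 0, 0], "roll": 0}
    - {"fingers": -1, "linear": [0.3, 0, 0], "roll": 0}
    - {"fingers": -1, "linear": [0.1, 0, 0], "roll": 0}

```text
time: 9.65
tool_pos: [0.6052, -0.0384, 0.0315]
tool_rot: [1.971, 2.445, -0.001]
ft_force: [3.1, -4.9, 4.4]
width: 0.0855
grip_force: 3.3
```

move_arm:
  motion:
    - {"fingers": -1, "linear": [0.1, 0, 0], "roll": 0}
    - {"fingers": -1, "linear": [0.1, 0, 0], "roll": 0}

```text
time: 9.85
tool_pos: [0.6049, -0.0367, 0.0315]
tool_rot: [1.971, 2.445, -0.001]
ft_force: [3.4, -4.9, 4.9]
width: 0.0857
grip_force: 3.4
```

move_arm:
  motion:
    - {"fingers": -1, "linear": [0.1, 0, 0], "roll": 0}
    - {"fingers": -1, "linear": [0.1, 0, 0], "roll": 0}

```text
time: 10.05
tool_pos: [0.6045, -0.0348, 0.0315]
tool_rot: [1.971, 2.444, -0.001]
ft_force: [3.3, -5.8, 3.7]
width: 0.0854
grip_force: 3.4
```

move_arm:
  motion:
    - {"fingers": -1, "linear": [0.1, 0, 0], "roll": 0}
    - {"fingers": -1, "linear": [0.1, 0, 0], "roll": 0}

```text
time: 10.25
tool_pos: [0.604, -0.0328, 0.0315]
tool_rot: [1.971, 2.444, -0.001]
ft_force: [2.6, -5.5, 5.0]
width: 0.0853
grip_force: 3.4
```

Run:
```python
from geo import *
report((-.0735,-.048,.031))
from station import eyes; import cv2
f={n:eyes.grab_frame(n)['color'][:,:,::-1] for n in('top','side')}
a=f['side'][200:360,270:390]; b=f['top'][180:300,180:340]
cv2.imwrite('pics/m4.png',np.hstack([cv2.resize(b,(480,360)),cv2.resize(a,(270,360))]))
```

```text
t 10.25 tcp chute [-0.0714 -0.0487  0.0315] w 0.08527101209902666 F [ 2.553  -5.4964  5.0353] T [-0.7984 -0.5765 -0.0009] j [-0.1234  0.5743  1.6859 -0.0016  0.8806 -0.3358]
tool z [ 0.0006 -0.0013 -1.    ] tooly angle from chute y (ccw deg) -179.99744317297095 -> roll -179.99744317297095 or 0.0025568270290534656
shift cm now [-0.2145 -0.0699  0.0501]
after roll -180.0: [0.2145 0.0698 0.0501]
after roll 0.0: [-0.2145 -0.0698  0.0501]
```

View pics/m4.png

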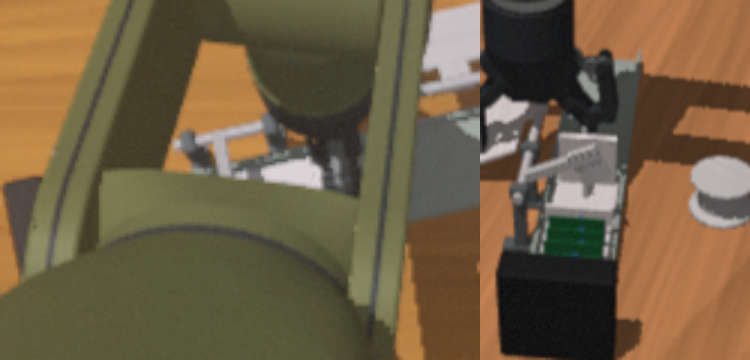

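The rack is still sliding at about 6 N, with the boards nearly at the fan. I'll keep stepping until the force rises.

move_arm:
  motion:
    - {"fingers": -1, "linear": [0.1, 0, 0], "roll": 0}
    - {"fingers": -1, "linear": [0.1, 0, 0], "roll": 0}

```text
time: 10.55
tool_pos: [0.6041, -0.0326, 0.0316]
tool_rot: [1.967, 2.444, -0.004]
ft_force: [3.0, -13.6, 4.2]
width: 0.0855
grip_force: 7.3
```

move_arm:
  motion:
    - {"fingers": -1, "linear": [0.1, 0, 0], "roll": 0}
    - {"fingers": -1, "linear": [0.1, 0, 0], "roll": 0}

```text
time: 10.75
tool_pos: [0.6042, -0.0325, 0.0318]
tool_rot: [1.964, 2.444, -0.006]
ft_force: [3.5, -19.2, 4.2]
width: 0.0851
grip_force: 10.1
```

move_arm:
  motion:
    - {"fingers": -1, "linear": [0.1, 0, 0], "roll": 0}
    - {"fingers": -1, "linear": [0, 0, 0], "roll": 0}

```text
time: 10.95
tool_pos: [0.6044, -0.0324, 0.032]
tool_rot: [1.962, 2.443, -0.007]
ft_force: [3.0, -20.2, 4.8]
width: 0.0853
grip_force: 10.8
```

The force jumped to 20 N and the motion stopped, so the rack is home. I'll back the finger off with the paddle still down, then rise.

move_arm:
  motion:
    - {"fingers": -1, "linear": [-0.3, 0, 0], "roll": 0}
    - {"fingers": -1, "linear": [-0.3, 0, 0], "roll": 0}
    - {"fingers": -1, "linear": [-0.5, 0, 0], "roll": 0}
    - {"fingers": -1, "linear": [-0.7, 0, 0], "roll": 0}
    - {"fingers": -1, "linear": [-0.4, 0, 0], "roll": 0}
    - {"fingers": -1, "linear": [0, 0, 0], "roll": 0}
    - {"fingers": -1, "linear": [0, 0, 0], "roll": 0}

```text
time: 11.65
tool_pos: [0.607, -0.0489, 0.0312]
tool_rot: [-1.973, -2.444, 0.001]
ft_force: [1.0, 1.1, 4.5]
width: 0.0854
grip_force: 2.1
```

move_arm:
  motion:
    - {"fingers": -1, "linear": [0, 0, -0.4], "roll": 0}
    - {"fingers": -1, "linear": [0, 0, -0.5], "roll": 0}
    - {"fingers": -1, "linear": [0, 0, -0.5], "roll": 0}
    - {"fingers": -1, "linear": [0, 0, -0.5], "roll": 0}
    - {"fingers": -1, "linear": [0, 0, -0.5], "roll": 0}
    - {"fingers": -1, "linear": [0, 0, -0.5], "roll": 0}
    - {"fingers": -1, "linear": [0, 0, -1], "roll": 0}
    - {"fingers": -1, "linear": [0, 0, -2], "roll": 0}
    - {"fingers": -1, "linear": [0, 0, -3], "roll": 0}
    - {"fingers": -1, "linear": [0, 0, -3], "roll": 0}
    - {"fingers": -1, "linear": [0, 0, -3], "roll": 0}
    - {"fingers": -1, "linear": [0, 0, -2], "roll": 0}

```text
time: 12.85
tool_pos: [0.607, -0.0488, 0.2027]
tool_rot: [1.972, 2.444, 0.0]
ft_force: [-0.5, -0.4, 0.4]
width: 0.0853
grip_force: 0.0
```

move_arm:
  motion:
    - {"fingers": -1, "linear": [-2, 0, 0], "roll": 0}
    - {"fingers": -1, "linear": [-4, 0, 0], "roll": 0}
    - {"fingers": -1, "linear": [-4, 0, 0], "roll": 0}
    - {"fingers": -1, "linear": [-4, 0, 0], "roll": 0}
    - {"fingers": -1, "linear": [-4, 0, 0], "roll": 0}
    - {"fingers": -1, "linear": [-4, 0, 0], "roll": 0}
    - {"fingers": -1, "linear": [-2, 0, 0], "roll": 0}
    - {"fingers": -1, "linear": [0, 0, 0], "roll": 0}
    - {"fingers": -1, "linear": [0, 0, 0], "roll": 0}

```text
time: 13.75
tool_pos: [0.6572, -0.2825, 0.1998]
tool_rot: [-1.972, -2.442, -0.0]
ft_force: [-0.7, 0.6, -1.0]
width: 0.0856
grip_force: 0.0
```

Run:
```python
from geo import *
report()
from station import eyes; import cv2
f={n:eyes.grab_frame(n)['color'][:,:,::-1] for n in('top','side')}
a=f['side'][200:360,270:390]; b=f['top'][150:300,180:400]
cv2.imwrite('pics/m5.png',np.hstack([cv2.resize(b,(528,360)),cv2.resize(a,(270,360))]))
```

```text
t 13.75 tcp chute [-0.3267 -0.0477  0.1998] w 0.08556705837376274 F [-0.6734  0.5511 -1.0174] T [0.0797 0.0022 0.0301] j [-0.4655  0.5365  1.245   0.0009  1.3628 -0.6778]
tool z [-0.0019  0.002  -1.    ] tooly angle from chute y (ccw deg) -179.92093451045892 -> roll -179.92093451045892 or 0.07906548954107961
```

View pics/m5.png

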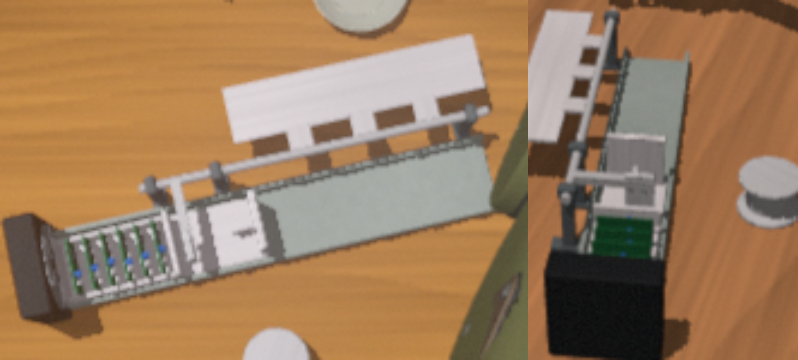

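The boards are against the fan, the gate is closed behind them over the bare part, and nothing else has moved. I'll do a quick numeric check of the push plate and hand in if it agrees.

Run:
```python
from geo import *
from station import bot
xs=[w2c(Q,ray('top',((u+.5)/2.4-.5+180,(v+.5)/2.4-.5+150),.060))[0] for u,v in((256,190),(268,258))]
print(xs)
if abs(np.mean([x[0] for x in xs])+.062)<.004: print(bot.job_done())
```

```text
[array([-0.0631227 , -0.02185243,  0.06      ]), array([-0.06017142,  0.03583647,  0.06      ])]
the job is handed in; nothing more can be done
None
```

The rack is home against the fan and the gate has closed behind the boards. The job was handed in at about 14 s of the 48 s limit, with the robot clear of everything and nothing else on the bench moved.

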